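Unmould two chocolate blocks and sort them by weight in hand

TASK

Lift both chocolate blocks out of the metal mould and feel how heavy each one is, for some came out hollow. Set every full block (150 g or more) gently on the wooden board and every light one gently in the low metal tin for remelting, lying flat, the way up it came, fully on the board or in the tin and not touching the other block; one within 25 g of the limit may go to either. Both may turn out full, or both light; leave the other things on the worktop where they are.

Things in the scene. Friction and masses are not known exactly. Their poses are not given: they have to be found in the camera images.
- block_a: Brown chocolate block, 46 (x) x 80 (y) x 46 mm (z) with three raised squares across its top (the top 4 mm, 40 mm wide in x; the body below is 42 mm high and 46 wide). Origin: centre of its underside. It starts in a cavity of the mould, 22 mm deep, so its upper 24 mm stand proud. Its mass is not visible: anything from 60 to 240 g, drawn separately for each block; feel it once it is lifted clear.
- block_b: Brown chocolate block, 46 (x) x 80 (y) x 46 mm (z) with three raised squares across its top (the top 4 mm, 40 mm wide in x; the body below is 42 mm high and 46 wide). Origin: centre of its underside. It starts in a cavity of the mould, 22 mm deep, so its upper 24 mm stand proud. Its mass is not visible: anything from 60 to 240 g, drawn separately for each block; feel it once it is lifted clear.
- mould: Aluminium casting mould fixed to the worktop, 172 (x) x 107 (y) x 28 mm. Origin: centre of its underside. Two open cavities, 50 (x) x 84 (y) mm, centred at x = -50 and +50 mm, y = 0; their floor is 6 mm above the origin.
- board: Flat wooden board fixed to the worktop, 200 (x) x 112 (y) x 16 mm, with a 12 mm hanging hole near its +x end. Origin: centre of its underside; its upper face is 16 mm above that. Place for full blocks; two fit side by side, e.g. centred at x = -48 and +48 mm.
- tin: Dark steel open tin fixed to the worktop, 190 (x) x 116 (y) x 20 mm outside, walls and floor 4 mm thick. Origin: centre of its underside; its inner floor is 4 mm above that. Place for light blocks; two fit side by side, e.g. centred at x = -48 and +48 mm.
- spice_tin: Bystander, to be left alone: low round pot with a wood-coloured lid, 62 mm across, 35 high. Origin: centre of its underside.
- garlic: Bystander, to be left alone: garlic bulb, 56 mm. Origin: centre of its underside.
- lemon: Bystander, to be left alone: lemon, 71x53x51 mm. Origin: centre of its underside.

How it is judged:
By the outcome, as a careful person would: the job done as asked, in the order asked, and still so for the second after the job is handed in, with the robot touching nothing.
It also fails if it takes over 64 s, if anything falls off the work surface, if the arm or the gripper's body presses on something with over 40 N, if the wrist force passes 120 N, or if a joint passes its speed limit or range.

ROBOT

A 6-joint arm with a two-finger parallel gripper is mounted at the origin on a cart in front of the work surface, level with it; the furniture and walls round the work are solid. World frame = base frame: x ahead of the robot, y to its left, z up, the work surface at z = 0. Lengths are in m, angles in degrees, forces in N, time in s.
With the tool pointing down it reaches from about 0.325 to 0.925 m from the base axis. Payload 3.1 kg.
Tool frame: the origin (TCP) lies midway between the tips of the shut fingers; the grasp point (between the pads) lies 19 mm behind it; z points along the fingers, y is the line along which they close (so a half turn about z gives the same grasp; the last joint's range is limited). The gripper opens to 85 mm and grips with 20 to 120 N. Pads are 22 mm wide; open, the fingers measure 114 mm over their backs; the gripper's body (76 mm by 85 mm) begins 54 mm behind the grasp point. The pads swing forward as they close: fully open they stand 13 mm farther back than shut.
Start: joints at [66.967, 12.427, 92.441, -0, 75.132, -6.429], TCP at [0.179, 0.599, 0.231] pointing down, gripper open.
Joint ranges: [-157.48, 157.48], [-44.54, 120.13], [17.64, 146.25], [-64.5, 244.5], [7.68, 150.69], [-147.95, 147.95]. Speed limits (degrees/s): [159.86, 159.86, 180, 180, 180, 180].

INTERFACE

Orientations are given as [roll, pitch, yaw] about the fixed x, y, z axes, in that order (R = Rz(yaw) Ry(pitch) Rx(roll)).
In Python, from workcell import * gives the robot as it stands. The module is installed in compiled form; this text tells all that it offers.
- The arm moves only by the tool send_rows, never from a script. Its argument "commands" is a list of rows, each a list of 4 numbers: the shift along the tool's x, y, z in units of 0.15 m (1.0 is 0.15 m), then the turn about the tool's z in units of pi/2 rad (1.0 is pi/2 rad). A call has exactly 10 rows; each row is the pose to reach, as a shift and turn from the pose commanded when the call began, along the tool's axes at that moment; what a row does not reach only later rows make up. A row lasts 1/8 s, in which the tool goes at most 62.5 mm and 10.7 degrees, less where a joint would pass 70% of its speed; a pose out of reach is approached as far as the arm can. A call with a number of a shift or a turn outside -1 to 1 is refused whole. A call with a gripper value outside its range is refused whole. "gripper" is the closure, from -1 (fully open) to 1 (shut), set as the call begins (left out, the last holds). The fingers move at their own pace and stop on an object; "squeeze" is the grip in N (left out, the last holds). Time passes only in rows, so rows that repeat a pose let the fingers close, or fill a call up. It gives the time, the measured TCP pose, the force, the opening and the grip force at its end, in the units of the state.
- state(): the state, without advancing time (a new reading comes with each control period).
- snapshot(name): name is "scene" or "side" or "wrist"; returns a dict with "img" (480x640x3 uint8, red, green, blue), "z_map" (480x640 float32, m along the optical axis (not along the pixel's ray), 0 where there is no reading), "K" (3x3 intrinsics, pixels), "k1" (the pictures are not rectified: a ray, as slopes to the right and down, at radius r is drawn at 1 + k1 r^2 times it, then the intrinsics apply), "rvec" (rotation vector, rad) and "tvec" (3), from world to camera coordinates, as OpenCV has them. Camera axes: x right, y down, z forward; pixel columns grow to the right and rows downward; lengths in m; the calibration is good to about 2 mm. A picture is of the moment at which its call begins.
- hand_in(): hands the job in; it is judged then, once.
Trained networks look in a picture, given as the dict that the camera call returned (one of the last four; its "shot" number tells which), for a name from the list of things; names that differ only in an ending like _2 or _b are one class to them, and where a whole thing is asked for, a point or a joint stands for the part that bears it (a point fixed in the world has none). Each returns a list of dicts, best first, with "confidence" (0 to 1); they miss things now and then, are a little off and sometimes report something else, mostly with a low value. They report only what shows in the picture. A call takes as long as a camera call.
- trace(picture, query): "pixels" (480x640 bool, what is visible of it) and "centre" ([column, row] as shares, 0 to 1, of the picture: columns of its width, rows of its height, amid what is visible of it).
- spot_point(picture, query): "centre" ([column, row] as shares, 0 to 1, of the picture: columns of its width, rows of its height: a listed point, or the origin of a listed thing).
The state is a dict: "time": time; "joints": joint angles; "qvel": joint speeds; "joint_torque": joint torques, N m; "position": TCP position; "ee_rot": TCP orientation; "ft_force": force on the tool from outside, world axes, zero at the start; "torque": the same for the moment, N m; "opening": finger opening in m; "grasp_force": force on a finger pad.
Only numpy, scipy, OpenCV 4.12 (cv2) and the standard library are available. Lean on these libraries where they do the work, as an engineer would, in place of code of your own. Each camera call takes 0.05 s, during which the arm holds its last target. There are 200 camera calls.

## Working session

There is one attempt and no reset: what is moved stays moved. The work goes in short steps, Python scripts to look and compute and a tool call to move; the robot and the scene stay as the last step left them, time stands still between calls to the robot, and variables do not carry over. Pictures are saved under pics/ and viewed, at most 10 in all, crops included, and the job is handed in when it is done.

Besides the shell and the picture viewer there is one more tool, called after "Request:" as name([rows], argument=value, ...), one row to a line, values as JSON. send_rows: Moves the arm, as the interface text tells. Shifts and turns lie within -1 to 1; 1 stands for 0.15 m of shift or pi/2 rad of turn. Its arguments: {"type":"object","properties":{"commands":{"type":"array","items":{"type":"array","items":{"type":"number"}}},"gripper":{"type":"number"},"squeeze":{"type":"number"}},"required":["commands"]}

```bash
mkdir -p pics; cat > h.py <<'E'
from workcell import *
import numpy as np, cv2
def cloud(s):
    v,u=np.mgrid[0:480,0:640]
    K=s["K"];d=np.array([s["k1"],0,0,0,0],float)
    p=np.stack([u,v],-1).reshape(-1,1,2).astype(np.float64)
    # radial model: distorted = (1+k1 r^2)*ray
    n=cv2.undistortPoints(p,K,d).reshape(480,640,2)
    z=s["z_map"]; c=np.dstack([n*z[...,None],z])
    R=cv2.Rodrigues(np.array(s["rvec"],float))[0]
    w=(c-np.array(s["tvec"]).ravel())@R
    w[z==0]=np.nan
    return w
def rect(P):
    r=cv2.minAreaRect(P[:,:2].astype(np.float32)*1000); return r
E
python3 - <<'E'
from h import *
print(state())
for n in ["scene","side"]:
    s=snapshot(n); cv2.imwrite(f"pics/{n}0.png",s["img"][...,::-1]); w=cloud(s)
    np.save(f"{n}.npy",w)
    for q in ["block_a","mould","board","tin","spice_tin","garlic","lemon"]:
        for t in trace(s,q)[:3]:
            P=w[t["pixels"]];P=P[~np.isnan(P[:,0])]
            if len(P)<20: continue
            zt=np.percentile(P[:,2],[5,50,95])
            T=P[P[:,2]>zt[2]-.006]
            print(n,q,round(t["confidence"],2),len(P),np.round(t["centre"],3),np.round(np.median(P,0),3),np.round(zt,3),[np.round(x,1) for x in rect(P)],[np.round(x,1) for x in rect(T)])
E
```

```text
{'time': 0.0, 'joints': array([ 6.69698306e+01,  1.24774211e+01,  9.25301835e+01,  1.45640999e-03,
        7.51307429e+01, -6.42853877e+00]), 'qvel': array([ 0.02823836,  0.00240812,  0.02260362,  0.0138656 ,  0.01997448,
       -0.0626359 ]), 'joint_torque': array([ 1.85444456e-03, -3.96852064e+01, -3.03851295e+01, -8.28842394e-05,
        9.60722129e-03,  4.06696671e-06]), 'position': array([0.17821985, 0.59819427, 0.22994554]), 'ee_rot': array([-1.79862680e+02, -1.68878145e-02,  1.63397974e+02]), 'ft_force': array([0.57378387, 0.19074304, 0.32402521]), 'torque': array([0.0498078 , 0.02135307, 0.04060237]), 'grasp_force': 0.0, 'opening': 0.08528283945625598}
scene block_a 0.78 893 [0.542 0.582] [0.533 0.187 0.051] [0.027 0.051 0.055] [array([525.4, 174. ]), array([85.5, 59.6]), np.float64(89.7)] [array([529.3, 176.8]), array([79.8, 45.1]), np.float64(88.3)]
scene block_a 0.71 534 [0.39  0.433] [ 0.66  -0.166  0.031] [0.    0.031 0.036] [array([ 654.9, -210.7]), array([127.4,  62.9]), np.float64(79.9)] [array([ 657.6, -181.5]), array([59.7, 61.5]), np.float64(19.2)]
scene block_a 0.
[... 2970 characters left out ...]
172.8]), np.float64(88.0)] [array([479.1, 177.9]), array([105.3, 172.5]), np.float64(88.0)]
side spice_tin 0.9 330 [0.302 0.466] [ 0.661 -0.158  0.025] [0.005 0.025 0.037] [array([ 660.8, -163.3]), array([23.2, 57.9]), np.float64(79.2)] [array([ 657.5, -159.4]), array([45.6, 14.5]), np.float64(3.0)]
side garlic 0.75 603 [0.427 0.597] [0.639 0.08  0.037] [0.022 0.037 0.046] [array([629.1,  73.2]), array([64.1, 54.8]), np.float64(11.2)] [array([635.9,  74.8]), array([32.1, 29.2]), np.float64(42.2)]
side lemon 0.6 756 [0.767 0.652] [0.398 0.407 0.043] [0.026 0.043 0.052] [array([384.8, 401.6]), array([81.2, 48.8]), np.float64(39.0)] [array([387.3, 405.6]), array([39.1, 37. ]), np.float64(35.0)]
```

View pics/scene0.png

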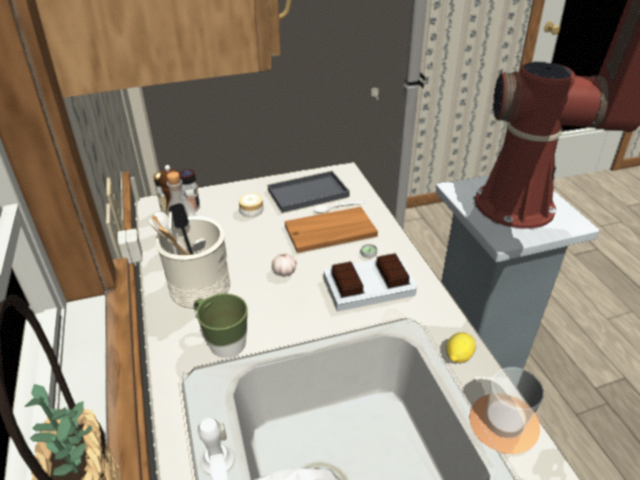

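View pics/side0.png

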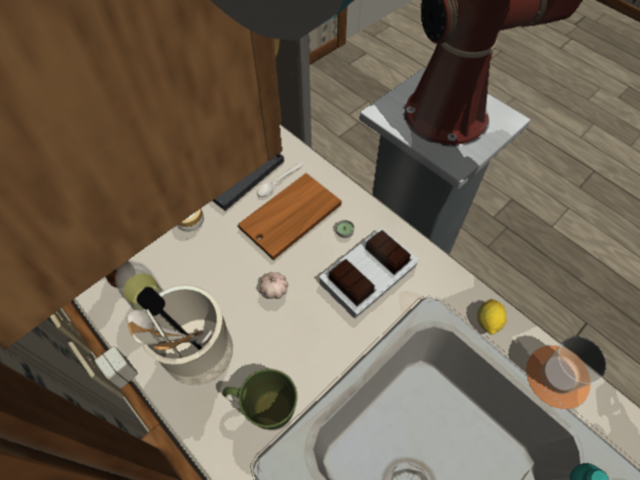

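The scene view shows the tin at (308,190), the board at (330,230), the mould at (370,282) with blocks at (347,279) and (392,270), plus a small green item at (369,250). The side view agrees, and the mask at (0.66,-0.17) is really the spice tin. Next I'll refine the fits and work out the first move.

```bash
cat >> h.py <<'E'
def rel(x,y,z,yaw):
    "row to reach world target from the present pose"
    s=state();p=s["position"];a=np.radians(s["ee_rot"][2])
    d=np.array([x,y,z])-p
    r=[d@[np.cos(a),np.sin(a),0],d@[np.sin(a),-np.cos(a),0],-d[2]]
    t=-((yaw-s["ee_rot"][2]+180)%360-180)
    print("t",round(s["time"],2),"pos",np.round(p,4),np.round(s["ee_rot"],2),"row",np.round(np.r_[np.array(r)/.15,t/90],3))
E
python3 - <<'E'
from h import *
for n in ["scene","side"]:
    w=np.load(n+".npy").reshape(-1,3); w=w[~np.isnan(w[:,0])]
    def sel(x0,x1,y0,y1,z0,z1):
        m=(w[:,0]>x0)&(w[:,0]<x1)&(w[:,1]>y0)&(w[:,1]<y1)&(w[:,2]>z0)&(w[:,2]<z1);return w[m]
    for nm,b in dict(board=(.37,.62,-.12,.045,.0135,.022),tinrim=(.36,.615,-.31,-.12,.0145,.026),green=(.38,.5,.06,.12,.006,.06),spoon=(.35,.6,-.15,-.095,.004,.013),over=(.2,.7,-.35,.3,.12,.9),table=(.3,.6,.05,.12,-.01,.004),mouldtop=(.45,.51,.13,.23,.02,.035)).items():
        P=sel(*b)
        if len(P)>5: print(n,nm,len(P),[np.round(x,1) for x in rect(P)],np.round(np.percentile(P,[1,50,99],axis=0),3).tolist())
print(np.mean([ (snapshot("wrist"),state()["position"])[1] for _ in range(4)],0))
rel(.4295,.179,.18,88)
E
```

```text
scene board 2385 [array([494.5, -38.2]), array([201.5, 119.5]), np.float64(0.3)] [[0.396, -0.094, 0.014], [0.498, -0.034, 0.017], [0.593, 0.019, 0.021]]
scene tinrim 412 [array([ 498.9, -212. ]), array([193.7, 124.9]), np.float64(5.3)] [[0.402, -0.277, 0.015], [0.502, -0.195, 0.018], [0.597, -0.146, 0.023]]
scene green 119 [array([438.3,  73.3]), array([32.5, 36.3]), np.float64(74.8)] [[0.418, 0.061, 0.006], [0.437, 0.073, 0.01], [0.457, 0.09, 0.018]]
scene spoon 167 [array([ 492.8, -128.2]), array([ 47.2, 209.5]), np.float64(85.0)] [[0.39, -0.15, 0.004], [0.479, -0.131, 0.007], [0.588, -0.114, 0.013]]
scene over 2822 [array([465.7, -75.9]), array([686.4,  39.1]), np.float64(49.7)] [[0.616, 0.125, 0.488], [0.672, 0.171, 0.543], [0.699, 0.175, 0.588]]
scene table 1435 [array([461.2,  85. ]), array([ 69.9, 277.5]), np.float64(90.0)] [[0.325, 0.051, -0.002], [0.477, 0.076, 0.001], [0.598, 0.119, 0.004]]
scene mouldtop 839 [array([479.6, 180.1]), array([99.7, 59.5]), np.float64(89.8)] [[0.45, 0.131, 0.021], [0.475, 0.189, 0.029], [0.508, 0.229, 0.034]]
side board 3974 [array([492.2, -37.
[... 440 characters left out ...]
 476.8, -130.5]), array([ 38.6, 246.2]), np.float64(89.9)] [[0.373, -0.15, 0.004], [0.466, -0.129, 0.007], [0.586, -0.112, 0.012]]
side over 6313 [array([651.8, 157. ]), array([99.6, 23.6]), np.float64(29.5)] [[0.617, 0.127, 0.49], [0.68, 0.172, 0.577], [0.7, 0.174, 0.653]]
side table 3253 [array([461.,  85.]), array([ 69.8, 278. ]), np.float64(90.0)] [[0.327, 0.051, -0.003], [0.481, 0.086, 0.001], [0.598, 0.118, 0.004]]
side mouldtop 1136 [array([479.8, 179.9]), array([99.6, 59.5]), np.float64(89.8)] [[0.45, 0.132, 0.024], [0.474, 0.185, 0.029], [0.507, 0.229, 0.034]]
[0.17857973 0.59896501 0.23130902]
t 1.0 pos [0.1786 0.599  0.2313] [-180.     0.   163.4] row [-2.403 -2.205  0.342  0.838]
```

Request:
send_rows([
  [-0.05, -0.05, 0, 0],
  [-0.15, -0.14, 0, 0],
  [-0.27, -0.25, 0, 0],
  [-0.39, -0.36, 0, 0],
  [-0.51, -0.47, 0, 0],
  [-0.63, -0.58, 0, 0],
  [-0.75, -0.69, 0, 0],
  [-0.86, -0.79, 0, 0],
  [-0.95, -0.87, 0, 0],
  [-1, -0.92, 0, 0],
], gripper=-1)

```text
time: 2.25
position: [0.2836, 0.4226, 0.2314]
ee_rot: [180.0, 0.0, 163.3]
ft_force: [0.7, 0.9, 0.8]
opening: 0.0858
grasp_force: 0.0
```

Request:
send_rows([
  [-0.05, -0.05, 0, 0],
  [-0.15, -0.14, 0, 0],
  [-0.27, -0.25, 0, 0],
  [-0.39, -0.36, 0, 0],
  [-0.51, -0.47, 0, 0],
  [-0.63, -0.58, 0, 0],
  [-0.75, -0.69, 0, 0],
  [-0.86, -0.79, 0, 0],
  [-0.95, -0.87, 0, 0],
  [-1, -0.92, 0, 0],
])

```text
time: 3.5
position: [0.3876, 0.2482, 0.2313]
ee_rot: [180.0, 0.0, 163.4]
ft_force: [0.2, -0.2, -0.8]
opening: 0.0856
grasp_force: 0.0
```

Request:
send_rows([
  [-0.04, -0.03, 0.03, 0.08],
  [-0.08, -0.07, 0.06, 0.17],
  [-0.13, -0.12, 0.1, 0.27],
  [-0.18, -0.16, 0.14, 0.38],
  [-0.23, -0.21, 0.19, 0.49],
  [-0.28, -0.25, 0.23, 0.6],
  [-0.33, -0.3, 0.28, 0.7],
  [-0.38, -0.34, 0.32, 0.79],
  [-0.4, -0.365, 0.34, 0.838],
  [-0.4, -0.365, 0.34, 0.838],
])

```text
time: 4.75
position: [0.4288, 0.1791, 0.18]
ee_rot: [-180.0, -0.0, 88.0]
ft_force: [-0.2, 0.3, 0.1]
opening: 0.0851
grasp_force: 0.0
```

```bash
cat > look.py <<'E'
from h import *
import sys
s=snapshot("wrist"); cv2.imwrite(f"pics/{sys.argv[1]}.png",s["img"][...,::-1]); w=cloud(s)
for q in ["block_a","mould","board","tin"]:
    for t in trace(s,q)[:2]:
        P=w[t["pixels"]];P=P[~np.isnan(P[:,0])]
        if len(P)<20: continue
        T=P[P[:,2]>np.percentile(P[:,2],90)-.004]
        print(q,round(t["confidence"],2),len(P),np.round(t["centre"],3),np.round(np.percentile(P[:,2],[5,50,95]),4),[np.round(x,1) for x in rect(T)])
E
python3 look.py wrist0; python3 -c "
from h import *
st=[(snapshot('wrist'),state())[1] for _ in range(6)]
print(np.mean([s['ft_force'] for s in st],0),np.std([s['ft_force'] for s in st],0),np.mean([s['joint_torque'] for s in st],0))
rel(.4295,.179,.18,88)"
```

```text
block_a 0.67 7662 [0.695 0.451] [0.0271 0.052  0.0536] [array([525.4, 174.1]), array([77.5, 44.5]), np.float64(87.6)]
block_a 0.58 6556 [0.497 0.46 ] [0.0434 0.0524 0.0538] [array([426.8, 177.6]), array([77.6, 43.9]), np.float64(88.1)]
mould 0.76 13397 [0.588 0.423] [0.0267 0.0286 0.0299] [array([476.5, 175.4]), array([106.6, 172.3]), np.float64(87.8)]
board 0.67 10355 [0.579 0.834] [0.0075 0.0167 0.0178] [array([483.1,  55. ]), array([238.5, 161. ]), np.float64(78.0)]
board 0.59 6536 [0.495 0.454] [0.0435 0.0524 0.0538] [array([426.5, 177.5]), array([77.7, 43.9]), np.float64(88.6)]
[-0.11113385 -0.2048318   0.17463346] [0.29215837 0.37604086 0.59379787] [ 2.88242009e-03 -2.54041040e+01 -2.88341081e+01  5.49373241e-04
 -4.19892640e-04 -1.90852132e-03]
t 5.3 pos [0.429  0.1792 0.1804] [179.99  -0.    87.99] row [-0.001  0.003  0.003 -0.   ]
```

View pics/wrist0.png

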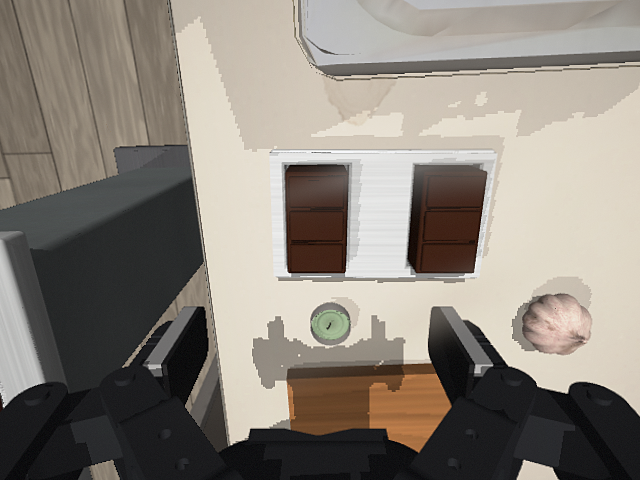

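The wrist view shows the two blocks at (317,218) and (447,218), with the candle at (330,323) clear of the path. The tool is centred over the near block, so I'll go down and grip.

Request:
send_rows([
  [0, -0.005, 0.1, 0],
  [0, -0.005, 0.25, 0],
  [0, -0.005, 0.4, 0],
  [0, -0.005, 0.55, 0],
  [0, -0.005, 0.68, 0],
  [0, -0.005, 0.79, 0],
  [0, -0.005, 0.88, 0],
  [0, -0.005, 0.95, 0],
  [0, -0.005, 0.99, 0],
  [0, -0.005, 1, 0],
])

```text
time: 6.55
position: [0.4283, 0.1791, 0.0301]
ee_rot: [-180.0, 0.0, 88.0]
ft_force: [-1.5, -0.5, 0.6]
opening: 0.0855
grasp_force: 0.0
```

Request:
send_rows([
  [0, 0, 0, 0],
  [0, 0, 0, 0],
  [0, 0, 0, 0],
  [0, 0, 0, 0],
  [0, 0, 0, 0],
  [0, 0, 0, 0],
  [0, 0, 0, 0],
  [0, 0, 0, 0],
  [0, 0, 0, 0],
  [0, 0, 0, 0],
], gripper=1, squeeze=25)

```text
time: 7.8
position: [0.4289, 0.1793, 0.0309]
ee_rot: [179.9, -0.0, 88.0]
ft_force: [-0.9, -0.3, 5.5]
opening: 0.0457
grasp_force: 27.5
```

Request:
send_rows([
  [0, 0, -0.03, 0],
  [0, 0, -0.09, 0],
  [0, 0, -0.18, 0],
  [0, 0, -0.3, 0],
  [0, 0, -0.43, 0],
  [0, 0, -0.55, 0],
  [0, 0, -0.65, 0],
  [0, 0, -0.73, 0],
  [0, 0, -0.78, 0],
  [0, 0, -0.8, 0],
])

```text
time: 9.05
position: [0.4283, 0.1792, 0.1506]
ee_rot: [180.0, -0.0, 88.0]
ft_force: [0.6, 0.3, -1.9]
opening: 0.0455
grasp_force: 26.7
```

```bash
cat > weigh.py <<'E'
from h import *
st=[(snapshot('wrist'),state())[1] for _ in range(30)]
f=np.array([s['ft_force'] for s in st]);j=np.array([s['joint_torque'] for s in st])
print("F",f.mean(0).round(3),f.std(0).round(2),"tq",j.mean(0).round(4),j.std(0).round(4),st[-1]["joints"].round(2),st[-1]["opening"],st[-1]["time"],st[-1]["position"])
s=snapshot('wrist'); w=cloud(s); np.save("w.npy",w)
for t in trace(s,"block_a")[:2]:
    P=w[t["pixels"]];P=P[~np.isnan(P[:,0])]
    T=P[P[:,2]>np.percentile(P[:,2],90)-.004]
    print(np.round(t["centre"],3),np.round(np.percentile(P[:,2],[5,50,95]),4),[np.round(x,1) for x in rect(T)])
s=snapshot('side');cv2.imwrite("pics/lift%d.png"%(st[-1]["time"]*100),s["img"][...,::-1])
E
python3 weigh.py
```

```text
F [ 0.084 -0.148 -1.337] [0.54 0.48 0.46] tq [ 4.00000e-04 -2.65507e+01 -2.83614e+01 -1.70000e-03  3.90000e-03
  0.00000e+00] [0.0052 0.1189 0.1086 0.0002 0.0084 0.    ] [ 14.03  -2.41 117.69  -0.    64.72  16.05] 0.04570115547125753 10.55 [0.42829749 0.17914777 0.15029624]
[0.498 0.657] [0.1491 0.1718 0.173 ] [array([427.8, 178. ]), array([77.1, 44.3]), np.float64(88.1)]
[0.717 0.472] [0.0273 0.052  0.0535] [array([526.1, 174. ]), array([77.3, 44.3]), np.float64(87.9)]
```

The block weighs about 136–154 g, so either container is acceptable. I'll head to the tin and tare again afterwards.

```bash
python3 -c "
from h import *
rel(.451,-.15,.15,94.5)"
```

```text
t 10.7 pos [0.4283 0.1791 0.1503] [180.    -0.    87.97] row [-2.188e+00  2.290e-01  2.000e-03 -7.300e-02]
```

Request:
send_rows([
  [-0.05, 0, 0, 0],
  [-0.14, 0.01, 0, 0],
  [-0.25, 0.02, 0, 0],
  [-0.37, 0.03, 0, 0],
  [-0.5, 0.05, 0, 0],
  [-0.63, 0.06, 0, 0],
  [-0.75, 0.08, 0, 0],
  [-0.86, 0.09, 0, 0],
  [-0.95, 0.1, 0, 0],
  [-1, 0.1, 0, 0],
])

```text
time: 11.95
position: [0.438, 0.0276, 0.1504]
ee_rot: [180.0, 0.0, 87.9]
ft_force: [0.2, 0.1, -0.7]
opening: 0.0453
grasp_force: 26.7
```

Request:
send_rows([
  [-0.05, 0, 0, 0],
  [-0.14, 0.01, 0, -0.01],
  [-0.25, 0.02, 0, -0.02],
  [-0.37, 0.03, 0, -0.03],
  [-0.5, 0.05, 0, -0.04],
  [-0.63, 0.06, 0, -0.05],
  [-0.75, 0.08, 0, -0.06],
  [-0.86, 0.1, 0, -0.073],
  [-0.95, 0.12, 0, -0.073],
  [-1, 0.13, 0, -0.073],
])

```text
time: 13.2
position: [0.4523, -0.1225, 0.1503]
ee_rot: [180.0, -0.0, 94.5]
ft_force: [-0.3, 0.4, -1.1]
opening: 0.0453
grasp_force: 26.7
```

```bash
cat > tin.py <<'E'
from h import *
import sys
s=snapshot("wrist"); cv2.imwrite(f"pics/{sys.argv[1]}.png",s["img"][...,::-1]); w=cloud(s)
W=w.reshape(-1,3);W=W[~np.isnan(W[:,0])]
def m(*b):
    return W[(W[:,0]>b[0])&(W[:,0]<b[1])&(W[:,1]>b[2])&(W[:,1]<b[3])&(W[:,2]>b[4])&(W[:,2]<b[5])]
for nm,b in dict(rim=(.36,.63,-.31,-.12,.016,.024),board=(.37,.62,-.12,.045,.014,.022),floor=(.42,.58,-.25,-.17,0,.01)).items():
    P=m(*b)
    if len(P)>10: print(nm,len(P),[np.round(x,1) for x in rect(P)],np.median(P[:,2]),P[:,:2].min(0),P[:,:2].max(0))
for t in trace(s,"tin")[:2]:
    P=w[t["pixels"]];P=P[~np.isnan(P[:,0])];P=P[(P[:,2]<.03)&(P[:,2]>-.01)]
    if len(P)>10: print("tin",t["confidence"],len(P),[np.round(x,1) for x in rect(P)])
E
python3 tin.py tin0; python3 -c "
from h import *
rel(.451,-.215,.029,94.5)"
```

```text
rim 1862 [array([ 517.7, -213.5]), array([232. , 116.6]), np.float64(5.2)] 0.02011554029499154 [ 0.39721586 -0.28125581] [ 0.6299827  -0.14907604]
board 50721 [array([492.8, -39.3]), array([201.2, 112.7]), np.float64(0.7)] 0.016764619111018668 [ 0.39154869 -0.09664872] [0.5935562  0.01806605]
floor 3651 [array([ 543.7, -207.5]), array([72.6, 74.9]), np.float64(0.0)] 0.004671510295267812 [ 0.50733551 -0.2449124 ] [ 0.57998606 -0.1700057 ]
tin 0.91 8232 [array([ 500.2, -224.2]), array([202.6, 135.2]), np.float64(5.0)]
t 13.3 pos [ 0.4523 -0.1223  0.1503] [180.   -0.   94.5] row [-0.615 -0.057  0.809 -0.   ]
```

View pics/tin0.png

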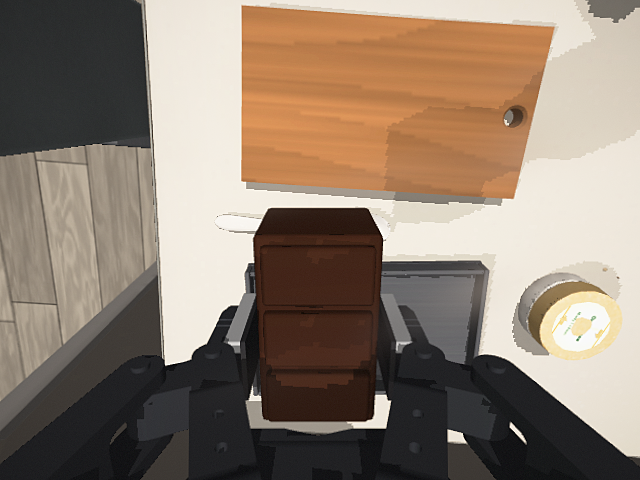

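The wrist view shows the held block at (320,320), lying level between the pads, with the tin below it and the board at (395,105). The tin is centred near (0.499,-0.213), turned 5°.

Request:
send_rows([
  [-0.06, -0.01, 0, 0],
  [-0.18, -0.02, 0, -0.005],
  [-0.32, -0.04, 0.02, -0.005],
  [-0.45, -0.05, 0.08, -0.005],
  [-0.55, -0.06, 0.17, -0.005],
  [-0.61, -0.06, 0.27, -0.005],
  [-0.623, -0.06, 0.36, -0.005],
  [-0.623, -0.06, 0.43, -0.005],
  [-0.623, -0.06, 0.48, -0.005],
  [-0.623, -0.06, 0.5, -0.005],
])

```text
time: 14.55
position: [0.4504, -0.2152, 0.0747]
ee_rot: [-180.0, -0.0, 95.0]
ft_force: [0.0, -0.2, -0.2]
opening: 0.0453
grasp_force: 26.7
```

Request:
send_rows([
  [0, 0, 0.05, 0],
  [0, 0, 0.11, 0],
  [0, 0, 0.17, 0],
  [0, 0, 0.22, 0],
  [0, 0, 0.255, 0],
  [0, 0, 0.28, 0],
  [0, 0, 0.295, 0],
  [0, 0, 0.303, 0],
  [0, 0, 0.307, 0],
  [0, 0, 0.309, 0],
])

```text
time: 15.8
position: [0.4508, -0.2158, 0.0291]
ee_rot: [180.0, 0.0, 95.0]
ft_force: [-0.1, 0.4, -1.0]
opening: 0.0452
grasp_force: 26.7
```

```bash
python3 -c "
from h import *
rel(.451,-.216,.0285,95)
print(state()['ft_force'])"
```

```text
t 15.8 pos [ 0.4508 -0.2158  0.0291] [1.7999e+02 1.0000e-02 9.5000e+01] row [-0.001  0.001  0.004 -0.   ]
[-0.06999545  0.38849642 -1.04633606]
```

Request:
send_rows([
  [0, 0, 0.001, 0],
  [0, 0, 0.002, 0],
  [0, 0, 0.003, 0],
  [0, 0, 0.004, 0],
  [0, 0, 0.005, 0],
  [0, 0, 0.006, 0],
  [0, 0, 0.006, 0],
  [0, 0, 0.006, 0],
  [0, 0, 0.006, 0],
  [0, 0, 0.006, 0],
])

```text
time: 17.05
position: [0.4507, -0.2158, 0.0289]
ee_rot: [-180.0, -0.0, 95.0]
ft_force: [-3.8, 0.7, 7.8]
opening: 0.0455
grasp_force: 27.7
```

Request:
send_rows([
  [0, 0, 0, 0],
  [0, 0, 0, 0],
  [0, 0, 0, 0],
  [0, 0, 0, 0],
  [0, 0, 0, 0],
  [0, 0, 0, 0],
  [0, 0, -0.02, 0],
  [0, 0, -0.06, 0],
  [0, 0, -0.12, 0],
  [0, 0, -0.2, 0],
], gripper=-1)

```text
time: 18.3
position: [0.4506, -0.2157, 0.0588]
ee_rot: [180.0, 0.0, 95.0]
ft_force: [-0.3, -0.6, 0.3]
opening: 0.0854
grasp_force: 0.0
```

Request:
send_rows([
  [0, 0, -0.08, 0],
  [0, 0, -0.18, 0],
  [0, 0, -0.3, 0],
  [0, 0, -0.42, 0],
  [0, 0, -0.52, 0],
  [0, 0, -0.6, 0],
  [0, 0, -0.65, 0],
  [0, 0, -0.68, 0],
  [0, 0, -0.7, 0],
  [0, 0, -0.7, 0],
])

```text
time: 19.55
position: [0.4505, -0.2157, 0.1629]
ee_rot: [-180.0, -0.0, 95.0]
ft_force: [-0.2, 0.5, 0.3]
opening: 0.0854
grasp_force: 0.0
```

```bash
python3 weigh.py; python3 tin.py tin1; python3 -c "
from h import *
rel(.5270,.175,.164,88)"
```

```text
F [ 0.035 -0.02  -0.092] [0.54 0.44 0.62] tq [ 1.00000e-04 -2.91131e+01 -2.82327e+01 -2.00000e-04  9.00000e-04
 -0.00000e+00] [0.0006 0.0431 0.0343 0.0001 0.001  0.    ] [-33.64   1.16 112.64  -0.    66.2  -38.63] 0.08560326564333258 21.05 [ 0.45059575 -0.21573701  0.16301623]
[0.493 0.468] [0.038  0.0504 0.0518] [array([ 449.7, -217.5]), array([44.3, 77.1]), np.float64(5.1)]
rim 5103 [array([ 517.7, -214.1]), array([232. , 116.3]), np.float64(5.3)] 0.020274887307568587 [ 0.39771432 -0.28176213] [ 0.62998964 -0.14985339]
board 16160 [array([493.4, -76.7]), array([200.7,  38.5]), np.float64(0.7)] 0.016713276723413016 [ 0.3929446 -0.0971756] [ 0.59351213 -0.05623805]
floor 13400 [array([ 500., -210.]), array([ 80., 160.]), np.float64(90.0)] 0.004711888515267094 [ 0.42000809 -0.24998326] [ 0.57998723 -0.17000146]
tin 0.78 28323 [array([ 500.7, -220.9]), array([204.4, 127.3]), np.float64(5.4)]
t 21.3 pos [ 0.4506 -0.2157  0.1631] [180.   0.  95.] row [ 2.551  0.734 -0.006  0.078]
```

View pics/tin1.png

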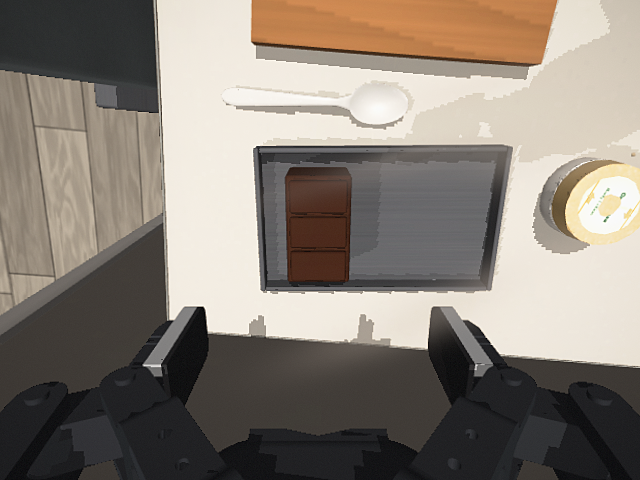

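The wrist view shows the first block lying flat in the tin at (318,225), clear of the walls. With the re-tare it weighs about 130 g, so the tin is right. Now the second block.

Request:
send_rows([
  [0.05, 0.01, 0, 0],
  [0.13, 0.04, 0, 0],
  [0.23, 0.07, 0, 0],
  [0.34, 0.1, 0, 0],
  [0.45, 0.13, 0, 0],
  [0.56, 0.16, 0, 0],
  [0.66, 0.19, 0, 0],
  [0.75, 0.22, 0, 0],
  [0.82, 0.24, 0, 0],
  [0.85, 0.245, 0, 0],
])

```text
time: 22.55
position: [0.4762, -0.0849, 0.163]
ee_rot: [-180.0, 0.0, 95.0]
ft_force: [0.5, 0.4, -0.4]
opening: 0.0857
grasp_force: 0.0
```

Request:
send_rows([
  [0.05, 0.01, 0, 0],
  [0.13, 0.04, 0, 0],
  [0.23, 0.07, 0, 0],
  [0.34, 0.1, 0, 0],
  [0.45, 0.13, 0, 0],
  [0.56, 0.16, 0, 0],
  [0.66, 0.19, 0, 0],
  [0.75, 0.22, 0, 0],
  [0.82, 0.24, 0, 0],
  [0.85, 0.245, 0, 0],
])

```text
time: 23.8
position: [0.5018, 0.0453, 0.163]
ee_rot: [-180.0, 0.0, 95.0]
ft_force: [-1.0, 0.3, 0.7]
opening: 0.0855
grasp_force: 0.0
```

Request:
send_rows([
  [0.05, 0.01, 0, 0.01],
  [0.13, 0.04, 0, 0.02],
  [0.23, 0.07, 0, 0.03],
  [0.34, 0.1, 0, 0.04],
  [0.45, 0.13, 0, 0.05],
  [0.56, 0.16, 0, 0.06],
  [0.66, 0.19, 0, 0.07],
  [0.75, 0.22, 0, 0.078],
  [0.82, 0.24, 0, 0.078],
  [0.85, 0.245, 0, 0.078],
])

```text
time: 25.05
position: [0.5272, 0.1754, 0.163]
ee_rot: [-180.0, 0.0, 88.0]
ft_force: [-0.1, 0.2, -0.2]
opening: 0.0856
grasp_force: 0.0
```

```bash
python3 weigh.py; python3 -c "
from h import *
rel(.5270,.175,.0305,88)"
```

```text
F [-0.069  0.084  0.202] [0.6  0.44 0.62] tq [ 1.87000e-02 -3.43324e+01 -2.83730e+01 -3.00000e-04  1.20000e-03
  1.60000e-03] [0.0868 0.0223 0.0399 0.0177 0.0077 0.0054] [ 11.12   7.97 105.32  -0.    66.7   13.14] 0.08575901068674359 26.55 [0.52714048 0.17493651 0.16304155]
[0.497 0.462] [0.0422 0.0524 0.0538] [array([526.4, 174.4]), array([78.1, 43.8]), np.float64(87.4)]
t 26.7 pos [0.5271 0.1749 0.1631] [-180.      0.     87.98] row [ 0.001 -0.001  0.884 -0.   ]
```

Request:
send_rows([
  [0, 0, 0.08, 0],
  [0, 0, 0.2, 0],
  [0, 0, 0.34, 0],
  [0, 0, 0.48, 0],
  [0, 0, 0.6, 0],
  [0, 0, 0.7, 0],
  [0, 0, 0.78, 0],
  [0, 0, 0.84, 0],
  [0, 0, 0.875, 0],
  [0, 0, 0.884, 0],
])

```text
time: 27.95
position: [0.5273, 0.1749, 0.0304]
ee_rot: [180.0, -0.0, 88.0]
ft_force: [0.2, -0.3, -0.1]
opening: 0.0855
grasp_force: 0.0
```

Request:
send_rows([
  [0, 0, 0, 0],
  [0, 0, 0, 0],
  [0, 0, 0, 0],
  [0, 0, 0, 0],
  [0, 0, 0, 0],
  [0, 0, 0, 0],
  [0, 0, 0, 0],
  [0, 0, 0, 0],
  [0, 0, 0, 0],
  [0, 0, 0, 0],
], gripper=1, squeeze=25)

```text
time: 29.2
position: [0.5278, 0.175, 0.0311]
ee_rot: [179.9, -0.0, 88.0]
ft_force: [1.0, 0.4, 4.9]
opening: 0.0451
grasp_force: 27.2
```

Request:
send_rows([
  [0, 0, -0.03, 0],
  [0, 0, -0.09, 0],
  [0, 0, -0.19, 0],
  [0, 0, -0.33, 0],
  [0, 0, -0.48, 0],
  [0, 0, -0.62, 0],
  [0, 0, -0.73, 0],
  [0, 0, -0.82, 0],
  [0, 0, -0.87, 0],
  [0, 0, -0.884, 0],
])

```text
time: 30.45
position: [0.5272, 0.1749, 0.1633]
ee_rot: [180.0, -0.0, 88.0]
ft_force: [-0.3, 0.4, -1.2]
opening: 0.0452
grasp_force: 26.6
```

```bash
python3 weigh.py; python3 -c "
from h import *
rel(.541,-.038,.05,90.6);rel(.547,-.209,.05,95)"
```

```text
F [ 0.193  0.034 -0.641] [0.56 0.46 0.53] tq [ 6.00000e-04 -3.47573e+01 -2.87249e+01 -4.00000e-04  2.80000e-03
 -0.00000e+00] [0.0026 0.1111 0.0815 0.0002 0.0046 0.    ] [ 11.11   7.97 105.33   0.    66.7   13.14] 0.045515793794572934 31.95 [0.52712851 0.17489625 0.16303386]
[0.498 0.638] [0.1615 0.1844 0.1856] [array([526.4, 175.3]), array([76.8, 44.4]), np.float64(88.1)]
[0.495 0.876] [0.0141 0.0168 0.0181] [array([482.3,  74.1]), array([196.4, 233.1]), np.float64(4.2)]
t 32.1 pos [0.5271 0.1749 0.1631] [-180.      0.     87.98] row [-1.415  0.142  0.754 -0.029]
t 32.1 pos [0.5271 0.1749 0.1631] [-180.      0.     87.98] row [-2.553  0.223  0.754 -0.078]
```

This one weighs about 75 g by both the wrist force and the joint 2 torque, so it is light and goes in the other slot of the tin.

Request:
send_rows([
  [-0.05, 0, 0, 0],
  [-0.13, 0.01, 0, 0],
  [-0.23, 0.02, 0, 0],
  [-0.34, 0.03, 0, 0],
  [-0.45, 0.04, 0, 0],
  [-0.56, 0.05, 0, 0],
  [-0.66, 0.06, 0, 0],
  [-0.75, 0.07, 0, 0],
  [-0.82, 0.07, 0, 0],
  [-0.85, 0.074, 0, 0],
])

```text
time: 33.35
position: [0.5337, 0.0465, 0.163]
ee_rot: [-180.0, -0.0, 87.9]
ft_force: [-0.4, -0.1, 0.2]
opening: 0.0456
grasp_force: 26.6
```

Request:
send_rows([
  [-0.05, 0, 0, 0],
  [-0.13, 0.01, 0, 0],
  [-0.23, 0.02, 0, 0],
  [-0.34, 0.03, 0, 0],
  [-0.45, 0.04, 0, 0],
  [-0.56, 0.05, 0, 0],
  [-0.66, 0.06, 0, 0],
  [-0.75, 0.07, 0, 0],
  [-0.82, 0.07, 0, 0],
  [-0.85, 0.074, 0, 0],
])

```text
time: 34.6
position: [0.5403, -0.0814, 0.163]
ee_rot: [-180.0, -0.0, 87.9]
ft_force: [-0.7, -0.3, -0.5]
opening: 0.0456
grasp_force: 26.6
```

Request:
send_rows([
  [-0.05, 0, 0, -0.01],
  [-0.13, 0.01, 0, -0.02],
  [-0.23, 0.02, 0, -0.03],
  [-0.34, 0.03, 0, -0.04],
  [-0.45, 0.04, 0, -0.05],
  [-0.56, 0.05, 0, -0.06],
  [-0.66, 0.06, 0, -0.07],
  [-0.75, 0.07, 0, -0.078],
  [-0.82, 0.07, 0, -0.078],
  [-0.85, 0.074, 0, -0.078],
])

```text
time: 35.85
position: [0.5468, -0.2091, 0.163]
ee_rot: [-180.0, -0.0, 95.0]
ft_force: [0.1, 0.4, -0.8]
opening: 0.0453
grasp_force: 26.6
```

```bash
python3 look.py w3; python3 -c "
from h import *
rel(.547,-.209,.0285,95)"
```

```text
block_a 0.69 8751 [0.293 0.46 ] [0.017  0.0502 0.0519] [array([ 450.2, -217.7]), array([44.2, 77.9]), np.float64(5.1)]
block_a 0.59 25480 [0.499 0.638] [0.1612 0.1843 0.1855] [array([ 546. , -208.9]), array([44.1, 77.6]), np.float64(5.3)]
board 0.64 15784 [0.427 0.052] [0.0151 0.0169 0.0182] [array([492.7, -77.1]), array([200.4,  37.4]), np.float64(0.8)]
board 0.64 16893 [0.387 0.378] [0.0039 0.0053 0.0212] [array([ 496.5, -215.6]), array([189.7, 115.8]), np.float64(5.2)]
tin 0.78 17053 [0.39  0.379] [0.0038 0.0053 0.0211] [array([ 496.7, -215.7]), array([190.1, 115.8]), np.float64(5.1)]
t 36.1 pos [ 0.5469 -0.2081  0.163 ] [-1.7999e+02 -2.0000e-02  9.5020e+01] row [-0.006  0.     0.897  0.   ]
```

Request:
send_rows([
  [-0.01, 0, 0.07, 0],
  [-0.02, 0, 0.19, 0],
  [-0.02, 0, 0.34, 0],
  [-0.02, 0, 0.49, 0],
  [-0.02, 0, 0.62, 0],
  [-0.02, 0, 0.72, 0],
  [-0.02, 0, 0.8, 0],
  [-0.02, 0, 0.85, 0],
  [-0.02, 0, 0.88, 0],
  [-0.02, 0, 0.89, 0],
])

```text
time: 37.35
position: [0.5474, -0.2117, 0.0297]
ee_rot: [180.0, 0.0, 95.0]
ft_force: [-0.5, 0.7, -0.8]
opening: 0.0453
grasp_force: 26.6
```

Request:
send_rows([
  [0, 0, 0.001, 0],
  [0, 0, 0.002, 0],
  [0, 0, 0.003, 0],
  [0, 0, 0.004, 0],
  [0, 0, 0.005, 0],
  [0, 0, 0.006, 0],
  [0, 0, 0.006, 0],
  [0, 0, 0.006, 0],
  [0, 0, 0.006, 0],
  [0, 0, 0.006, 0],
])

```text
time: 38.6
position: [0.5473, -0.2116, 0.0291]
ee_rot: [180.0, 0.0, 95.0]
ft_force: [-1.9, 1.5, 6.3]
opening: 0.0454
grasp_force: 27.3
```

Contact has been made softly, so I'll release and rise.

Request:
send_rows([
  [0, 0, 0, 0],
  [0, 0, 0, 0],
  [0, 0, 0, 0],
  [0, 0, 0, 0],
  [0, 0, 0, 0],
  [0, 0, 0, 0],
  [0, 0, -0.02, 0],
  [0, 0, -0.06, 0],
  [0, 0, -0.12, 0],
  [0, 0, -0.2, 0],
], gripper=-0.7)

```text
time: 39.85
position: [0.5472, -0.2115, 0.0595]
ee_rot: [180.0, 0.0, 95.0]
ft_force: [0.2, 0.5, 0.0]
opening: 0.0728
grasp_force: 0.0
```

Request:
send_rows([
  [0, 0, -0.08, 0],
  [0, 0, -0.18, 0],
  [0, 0, -0.3, 0],
  [0, 0, -0.42, 0],
  [0, 0, -0.52, 0],
  [0, 0, -0.6, 0],
  [0, 0, -0.65, 0],
  [0, 0, -0.68, 0],
  [0, 0, -0.7, 0],
  [0, 0, -0.7, 0],
])

```text
time: 41.1
position: [0.5471, -0.2115, 0.1635]
ee_rot: [-180.0, -0.0, 95.0]
ft_force: [-0.1, -0.1, 0.4]
opening: 0.0729
grasp_force: 0.0
```

```bash
python3 look.py end; python3 -c "
from h import *
print(state()['time'],state()['opening'])"
```

```text
block_a 0.65 8672 [0.295 0.454] [0.0181 0.0503 0.0518] [array([ 450.4, -217.6]), array([44.5, 77. ]), np.float64(5.0)]
block_a 0.55 7301 [0.5   0.459] [0.0358 0.0504 0.0517] [array([ 546.1, -212.2]), array([44.3, 77.8]), np.float64(4.9)]
board 0.9 14771 [0.427 0.044] [0.0147 0.0169 0.0182] [array([493.1, -83.3]), array([200.8,  35.2]), np.float64(3.9)]
tin 0.83 19727 [0.402 0.413] [0.0039 0.0054 0.0212] [array([ 496.9, -215.8]), array([189.9, 115.7]), np.float64(5.1)]
tin 0.47 8766 [0.295 0.456] [0.0166 0.0503 0.0518] [array([ 450.4, -217.6]), array([44.5, 77. ]), np.float64(5.0)]
41.35 0.07283582151111889
```

View pics/end.png

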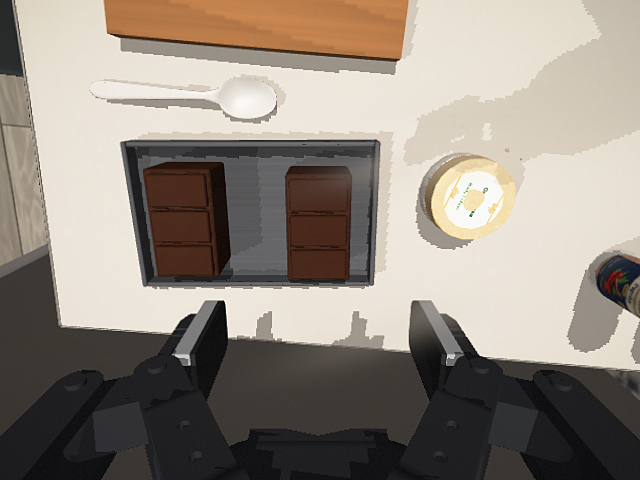

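Both blocks lie flat in the tin at (185,220) and (318,225), well apart. To firm up the first block's weight, I'll repeat its weighing posture empty at the same reach and height, and compare joint torques.

```bash
python3 -c "
from h import *
p=state()['position'];k=np.hypot(.4283,.1791)/np.hypot(*p[:2]);rel(p[0]*k,p[1]*k,.1503,95)"
```

```text
t 41.35 pos [ 0.5469 -0.2114  0.1632] [-1.7996e+02 -3.0000e-02  9.4990e+01] row [ 0.359 -0.731  0.086 -0.   ]
```

Request:
send_rows([
  [0.03, -0.06, 0, 0],
  [0.08, -0.16, 0.01, 0],
  [0.14, -0.28, 0.02, 0],
  [0.2, -0.41, 0.04, 0],
  [0.26, -0.53, 0.06, 0],
  [0.31, -0.63, 0.07, 0],
  [0.34, -0.69, 0.08, 0],
  [0.355, -0.72, 0.086, 0],
  [0.359, -0.731, 0.086, 0],
  [0.359, -0.731, 0.086, 0],
])

```text
time: 42.6
position: [0.4336, -0.1676, 0.1509]
ee_rot: [180.0, 0.0, 95.0]
ft_force: [-0.5, -0.1, 0.1]
opening: 0.0724
grasp_force: 0.0
```

```bash
python3 weigh.py
```

```text
F [-0.114  0.012  0.058] [0.43 0.37 0.4 ] tq [-1.00000e-04 -2.60140e+01 -2.78095e+01 -3.00000e-04  7.00000e-04
 -0.00000e+00] [0.002  0.0282 0.0286 0.0002 0.0024 0.0001] [-29.8   -2.42 117.65   0.    64.77 -34.79] 0.07262288648160542 44.1 [ 0.43324664 -0.16741851  0.15074974]
[0.526 0.605] [0.0216 0.0502 0.0516] [array([ 449.7, -217.6]), array([44.3, 77.4]), np.float64(5.1)]
[0.737 0.588] [0.0138 0.0498 0.0515] [array([ 540.2, -190.7]), array([ 56.2, 124.6]), np.float64(36.0)]
```

The torque comparison gives about 118 g and the wrist force about 140 g. Both are below the limit or within its tolerance, so the tin is right.

```bash
python3 -c "
from workcell import *
print(hand_in())"
```

```text
the job is handed in; nothing more can be done
None
```

Job handed in at about 44 s: both blocks weighed light (about 120–140 g and about 75 g) and lie flat, apart and right way up in the tin.

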